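# Set up an adjustable pot stand and clamp its leg at the mark

## Task

Set up the adjustable pot stand: thread the wide orange ring and then the narrow brass collar down the hub post, each fully home. Then, with the red cam lever still open, push the sliding leg out against its spring until its red pointer lines up with the yellow mark and, keeping it there, squeeze the lever closed against the leg's black grip plate; never close the lever while the leg is away from the mark. Finish still holding: fingers pinching lever and grip plate together, lever closed, leg on the mark, rings home on the post, and the other kitchen things left where they were.

Things in the scene. Friction and masses are not known exactly. Their poses are not given: they have to be found in the camera images.
- stand: Dark steel pot stand fixed to the table (place and yaw vary). Origin on the table under the hub post, z up, +y is the way the leg slides out. Hub base of radius 46 mm and rail base 84 mm wide (x), y = 20 to 255 mm, both 20 mm high. Stand, leg and lever positions below are in this frame, leg home, lever closed.
- post_foot (a point): Foot of the upright aluminium hub post, on top of the hub base (20 mm above the table); axes as the stand. Post diameter 18 mm, 58 mm tall, the top 8 mm tapering to 10 mm diameter. Wide ring home: its underside at this height; narrow collar home: its underside 22 mm above it.
- post_top (a point): Top of the hub post, 78 mm above the table.
- wide_ring: Loose orange ring, outer diameter 58 mm, bore 22 mm, 22 mm tall, about 0.12 kg, lying flat on the table. Origin: centre of its underside. Goes on first.
- narrow_collar: Loose brass collar, outer diameter 40 mm, bore 22 mm, 26 mm tall, about 0.1 kg, lying flat on the table. Origin: centre of its underside. Goes on second, on top of the wide ring.
- leg (a joint): Travel of the sliding leg outwards along the stand's +y, m: 0 home, 0.095 full out. A spring draws it back home with about 3 to 4 N whenever it is not held. The leg is an aluminium bar 28 mm wide whose top is 34 mm above the table, ending in an upright cross jaw.
- jaw_face (a point): On the leg: middle of the upper edge of the jaw face that looks back to the post; y = 140 mm, 80 mm above the table when home. Jaw: upright plate 112 mm wide (stand x), 8 mm thick, from 22 to 80 mm above the table. Open fingers pointing down astride lever and grip plate can push this face outwards.
- leg_pointer (a point): Tip of the red pointer on the leg, moves with it, at x = 26, y = 60 mm, 26 mm above the table when home. Axes as the stand.
- mark: Yellow mark, 4 mm wide along the stand's y, on the white scale beside the leg, fixed; its place along the scale varies (needs 30 to 75 mm of leg travel). Origin at its centre; axes as the stand. The leg is at the mark when the pointer has the same stand y as this origin.
- grip_plate: Black upright grip plate fixed on the leg, moves with it. Origin coincides with the stand origin at leg travel 0 and shifts with the leg; axes as the stand. The plate is at x = 1 to 9 mm, y = 68 to 136 mm, 34 to 78 mm above the table; under a squeeze it gives 1 mm.
- lever_bar: Red cam lever on the leg. Origin on its vertical hinge pin (x = -5, y = 70 mm, 34 mm above the table, leg home); own y axis along the bar to the tip. Bar 8 mm thick, 6 to 66 mm from the pin, 40 to 78 mm above the table. Opens to the stand -x, starts 0.25 to 0.34 rad open; stiff hinge (0.1 N m) stays put. Closed: parallel to the plate, outer face at x = -9, bar plus plate 18 mm wide.
- lever_tip (a point): Free end of the lever bar, 66 mm from the pin, at its upper edge 78 mm above the table. When open it stands up to 24 mm farther to the stand's -x than when closed.
- pot: Bystander: small lidded aluminium pot with black knob, diameter 110 mm, 112 mm tall. Leave it alone. Origin: underside centre.
- bowl: Bystander: small steel bowl, diameter 96 mm. Leave it alone. Origin: underside centre.
- salt_jar: Bystander: glass salt jar with red cap, 65 mm tall. Leave it alone. Origin: underside centre.
- spoon: Bystander: steel spoon, 125 mm long, lying between the rings' places. Leave it alone. Origin: underside centre.
- cup: Bystander: white cup, 80 mm tall. Leave it alone. Origin: underside centre.
- wood_box: Bystander: wooden box 90 x 120 x 50 mm. Leave it alone. Origin: underside centre.
- paddle: Bystander: wooden rice paddle, 195 mm long. Leave it alone. Origin: underside centre.
- sauce: Bystander: amber bottle, 150 mm tall. Leave it alone. Origin: underside centre.
There are look-alikes about, which are no part of the job. Of the things like the narrow_collar, leave any that is white; of the rest the smaller one is meant.

How it is judged:
By the outcome, as a careful person would: the job done as asked, in the order asked, and still so for the second after the job is handed in, while the arm keeps its last pose, push and grip.
It also fails if it takes over 72 s, if anything falls off the work surface, if the arm or the gripper's body presses on something with over 40 N, if the wrist force passes 120 N, or if a joint passes its speed limit or range.

## Robot

A 6-joint arm with a two-finger parallel gripper is mounted at the origin on the work surface. World frame = base frame: x ahead of the robot, y to its left, z up, the work surface at z = 0. Lengths are in m, angles in degrees, forces in N, time in s.
With the tool pointing down it reaches from about 0.25 to 0.775 m from the base axis. Payload 8.9 kg.
Tool frame: the origin (TCP) lies at the very end of the fingers, on their centre line; the grasp point (between the pads) lies 19 mm behind it; z points along the fingers, x is the direction in which the jaws open and shut, and the axes are right-handed (so a half turn about z gives the same grasp; the last joint's range is limited). The gripper opens to 85 mm and grips with 20 to 120 N. Pads are 22 mm wide; open, the fingers measure 114 mm over their backs; the gripper's body (76 mm by 85 mm) begins 54 mm behind the grasp point. The pads swing forward as they close: fully open they stand 13 mm farther back than shut.
Start: joints at [-83.325, 16.656, -8.789, 64.555, 0, 82.019], TCP at [0.133, -0.508, 0.231] pointing down, gripper open.
Joint ranges: [-144.48, 144.48], [-52.06, 99.96], [-74.48, 78.29], [-112.23, 115.85], [-86.99, 84.42], [-180, 180]. Speed limits (degrees/s): [127.2, 127.2, 159.86, 180, 180, 180].

## Interface

Orientations are given as [roll, pitch, yaw] about the fixed x, y, z axes, in that order (R = Rz(yaw) Ry(pitch) Rx(roll)).
In Python, from plant import env gives the robot as it stands.
- The arm moves only by the tool drive_tool, never from a script. Its argument "series" is a list of rows, each an object of numbers: "x", "y", "z": the shift along the world's x, y, z in m; "rx", "ry", "rz": the turn, a rotation vector about the world's x, y, z in degrees. A call has exactly 8 rows; each row is the pose to reach, as a shift and turn from the pose commanded when the call began; what a row does not reach only later rows make up. A row lasts 1/8 s, in which the tool goes at most 62.5 mm and 10.7 degrees, less where a joint would pass 70% of its speed; a pose out of reach is approached as far as the arm can. A call with a gripper value outside its range is refused whole. "fingers" is the gripper command: -1 is shut, 1 is fully open, values between are in proportion, set as the call begins (left out, the last holds). The fingers move at their own pace and stop on an object; "squeeze" is the grip in N (left out, the last holds). Time passes only in rows, so rows that repeat a pose let the fingers close, or fill a call up. It gives the time, the measured TCP pose, the force and the opening at its end, in the units of the state.
- env.read_state(): the state, without advancing time (a new reading comes with each control period).
- env.capture(name): name is "side" or "top" or "wrist"; returns the picture (420x560x3 uint8, blue, green, red); there is no depth.
- env.calibration(name): a dict with "K" (3x3 intrinsics, pixels), "k1" (the pictures are not rectified: a ray, as slopes to the right and down, at radius r is drawn at 1 + k1 r^2 times it, then the intrinsics apply), "view" (4x4, takes a point from world to camera coordinates). Camera axes: x right, y down, z forward; pixel columns grow to the right and rows downward; lengths in m; the calibration is good to about 2 mm. A picture is of the moment at which its call begins: read the wrist's pose just before it. calibration takes no time and is no camera call; for the wrist camera it gives the pose at the moment of the call.
- env.sign_off(): hands the job in, once; it reports no verdict.
The state is a dict: "clock": time; "q": joint angles; "qvel": joint speeds; "joint_torque": joint torques, N m; "ee_pos": TCP position; "eef_rot": TCP orientation; "force": force on the tool from outside, world axes, zero at the start; "ft_torque": the same for the moment, N m; "grip_width": opening from 0.0 (shut) to 1.0 (fully open).
Only numpy, scipy, OpenCV 4.12 (cv2) and the standard library are available. Lean on these libraries where they do the work, as an engineer would, in place of code of your own. Each camera call takes 0.05 s, during which the arm holds its last target.

## Working session

There is one attempt and no reset: what is moved stays moved. The work goes in short steps, Python scripts to look and compute and a tool call to move; the robot and the scene stay as the last step left them, time stands still between calls to the robot, and variables do not carry over. Pictures are saved under pics/ and viewed, and the job is handed in when it is done.

Besides the shell and the picture viewer there is one more tool, called after "Emit:" as name([rows], argument=value, ...), one row to a line, values as JSON. drive_tool: Moves the arm, as the interface text tells. Its arguments: {"type":"object","properties":{"series":{"type":"array","items":{"type":"object","properties":{"x":{"type":"number"},"y":{"type":"number"},"z":{"type":"number"},"rx":{"type":"number"},"ry":{"type":"number"},"rz":{"type":"number"}}}},"fingers":{"type":"number"},"squeeze":{"type":"number"}},"required":["series"]}

```bash
ls; mkdir -p pics
cat > h.py <<'E'
import numpy as np, cv2
from plant import env
def snap(n,f):
    im=env.capture(n); cv2.imwrite('pics/'+f+'.png',im); return im
def ray(c,u,v):
    K=np.array(c['K']);V=np.array(c['view'])
    xd=np.array([(u-K[0,2])/K[0,0],(v-K[1,2])/K[1,1]]);x=xd.copy()
    for _ in range(30): x=xd/(1+c['k1']*(x@x))
    R=V[:3,:3];o=-R.T@V[:3,3];return o,R.T@np.array([x[0],x[1],1])
def at(c,u,v,z):
    o,d=ray(c,u,v);return o+d*(z-o[2])/d[2]
def proj(c,p):
    K=np.array(c['K']);V=np.array(c['view'])
    q=V[:3,:3]@np.array(p)+V[:3,3];x=q[:2]/q[2];x=x*(1+c['k1']*(x@x))
    return np.array([K[0,0]*x[0]+K[0,2],K[1,1]*x[1]+K[1,2]])
E
python3 - <<'E'
from h import *
np.set_printoptions(precision=4,suppress=True)
s=env.read_state();print(s)
for n in ['top','side','wrist']:
    c=env.calibration(n)
    if n!='wrist': print(n,c)
    snap(n,n+'0')
E
```

```text
pics
{'clock': 0.0, 'q': array([-83.3244,  16.6876,  -8.8294,  64.5558,   0.0004,  82.0207]), 'qvel': array([-0.0024, -0.1325, -0.0085,  0.0539, -0.007 , -0.0398]), 'joint_torque': array([ -0.0013, -53.7141,  33.1364,   0.0159,  -0.0005,   0.    ]), 'ee_pos': array([ 0.1328, -0.5075,  0.2308]), 'eef_rot': array([-179.9895,    0.0721,  -75.3451]), 'force': array([-0.2153, -0.2511, -0.1456]), 'ft_torque': array([-0.0139,  0.0071,  0.0002]), 'grip_width': 1.0017276250611462}
top {'K': array([[472.0625,   0.    , 279.1896],
       [  0.    , 472.0625, 213.6653],
       [  0.    ,   0.    ,   1.    ]]), 'k1': 9.453402911859324e-05, 'view': array([[-0.0221, -0.9997,  0.0075, -0.0016],
       [-0.9865,  0.0206, -0.1622,  0.5643],
       [ 0.162 , -0.011 , -0.9867,  1.3209],
       [ 0.    ,  0.    ,  0.    ,  1.    ]])}
side {'K': array([[509.6402,   0.    , 278.5084],
       [  0.    , 509.6402, 213.7782],
       [  0.    ,   0.    ,   1.    ]]), 'k1': -0.11312160141315543, 'view': array([[ 0.9923, -0.1229, -0.017 , -0.5574],
       [-0.0976, -0.6893, -0.7178,  0.0979],
       [ 0.0765,  0.7139, -0.696 ,  1.2297],
       [ 0.    ,  0.    ,  0.    ,  1.    ]])}
```

View pics/top0.png

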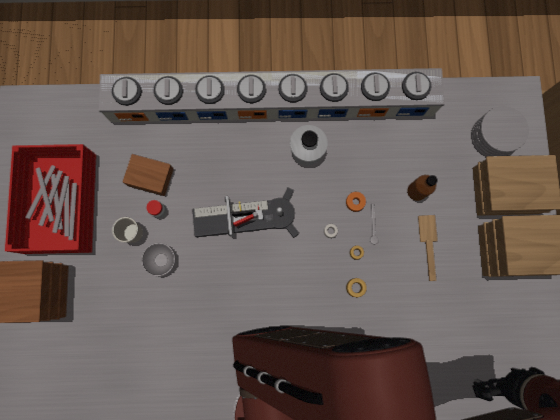

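View pics/side0.png

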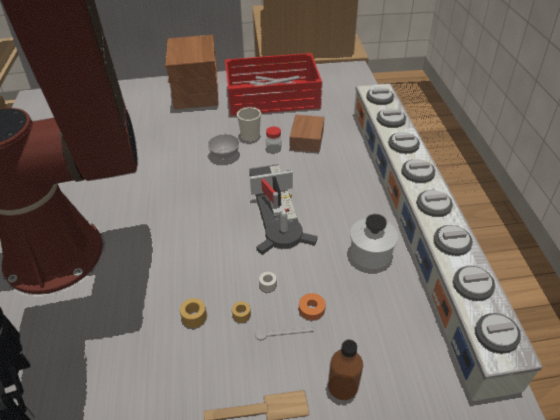

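View pics/wrist0.png

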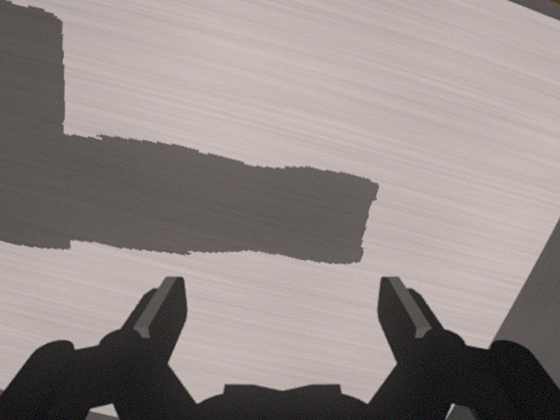

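Run:
```python
import cv2
t=cv2.imread('pics/top0.png');s=cv2.imread('pics/side0.png')
cv2.imwrite('pics/t_st.png',cv2.resize(t[170:255,180:320],None,fx=5.7,fy=5.7,interpolation=cv2.INTER_CUBIC))
cv2.imwrite('pics/t_r.png',cv2.resize(t[180:310,310:450],None,fx=4.5,fy=4.5,interpolation=cv2.INTER_CUBIC))
cv2.imwrite('pics/s_st.png',cv2.resize(s[155:260,235:375],None,fx=5.7,fy=5.7,interpolation=cv2.INTER_CUBIC))
cv2.imwrite('pics/s_r.png',cv2.resize(s[260:350,170:350],None,fx=4.4,fy=4.4,interpolation=cv2.INTER_CUBIC))
```

```text
(no output)
```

View pics/t_st.png

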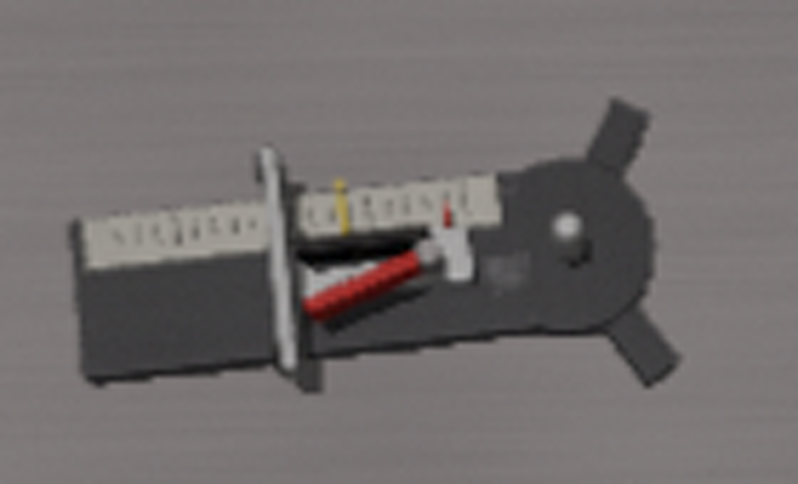

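View pics/t_r.png

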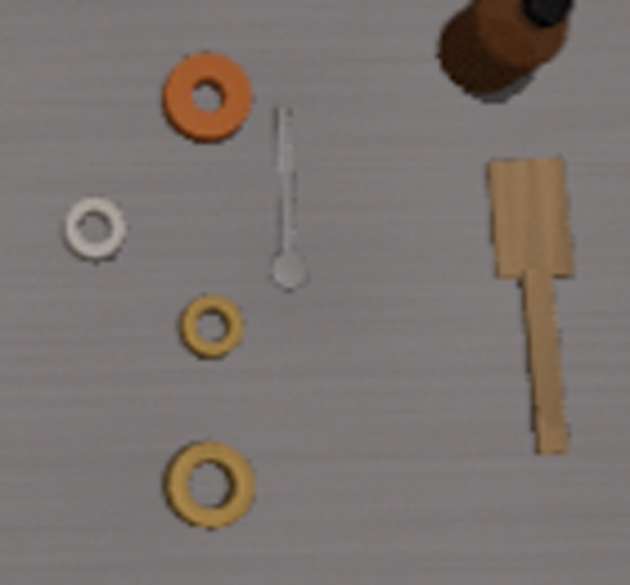

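View pics/s_st.png

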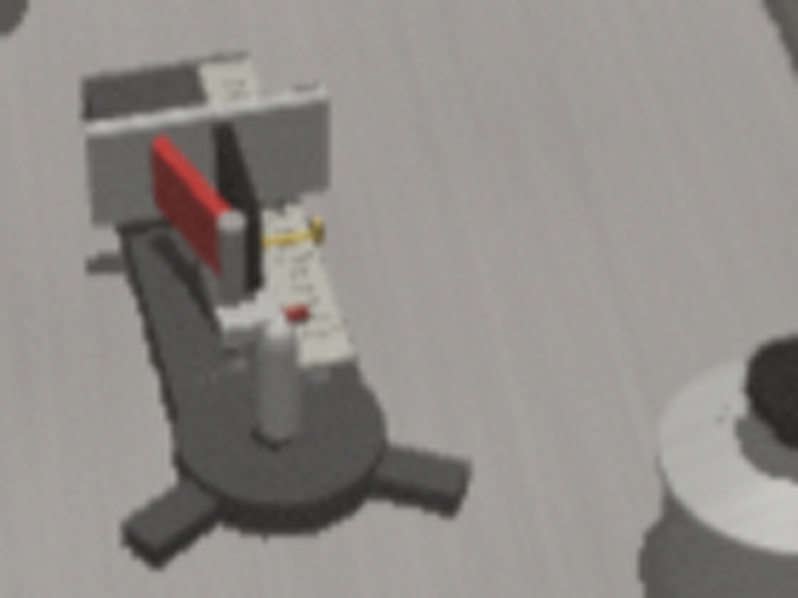

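View pics/s_r.png

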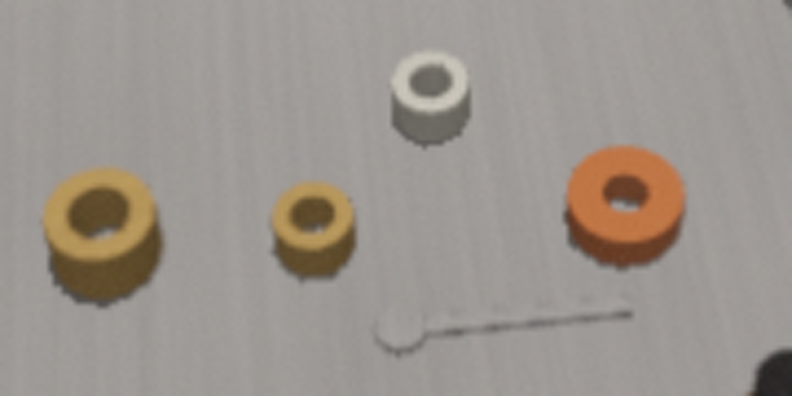

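Run:
```python
from h import *
np.set_printoptions(precision=4,suppress=True)
T=env.calibration('top');S=env.calibration('side')
def cr(U,V,u0,v0,f): return (u0+(U+.5)/f-.5, v0+(V+.5)/f-.5)
ts=lambda U,V,z: at(T,*cr(U,V,180,170,5.7),z)
tr=lambda U,V,z: at(T,*cr(U,V,310,180,4.5),z)
ss=lambda U,V,z: at(S,*cr(U,V,235,155,5.7),z)
sr=lambda U,V,z: at(S,*cr(U,V,170,260,4.4),z)
print('ring',tr(208,96.5,.022),sr(626,190,.022))
print('coll',tr(212,324,.026),sr(313,212,.026))
print('posttop',ts(567,226,.078),ss(281,325,.078))
print('pointer',ts(447,203,.026),ss(296,313,.026))
print('mark',ts(342,208,.021),ss(288,239,.021))
print('jaw ends',ts(267,152,.08),ts(290,365,.08),'side',ss(85,128,.08),ss(326,92,.08))
print('rail end',ts(80,222,.02),ts(92,382,.02))
print('lever tip,pin',ts(310,308,.078),ts(430,250,.078),'side',ss(160,143,.078),ss(232,215,.078))
# colour masks
for n,c in (('top',T),('side',S)):
    im=cv2.imread(f'pics/{n}0.png');h=cv2.cvtColor(im,cv2.COLOR_BGR2HSV)
```

```text
ring [ 0.6012 -0.2419  0.022 ] [ 0.6041 -0.243   0.022 ]
coll [ 0.4511 -0.2366  0.026 ] [ 0.452  -0.2384  0.026 ]
posttop [ 0.5716 -0.0133  0.078 ] [ 0.5744 -0.0131  0.078 ]
pointer [0.594  0.0479 0.026 ] [0.5885 0.0473 0.026 ]
mark [0.5935 0.1025 0.021 ] [0.5922 0.1018 0.021 ]
jaw ends [0.6118 0.1353 0.08  ] [0.5048 0.1244 0.08  ] side [0.5038 0.1235 0.08  ] [0.6142 0.1331 0.08  ]
rail end [0.5891 0.2383 0.02  ] [0.5056 0.2315 0.02  ]
lever tip,pin [0.5332 0.1146 0.078 ] [0.561  0.0549 0.078 ] side [0.5362 0.1107 0.078 ] [0.5623 0.0581 0.078 ]
```

Emit:
drive_tool([
  {"x": 0.05, "y": 0.029, "rz": 10},
  {"x": 0.105, "y": 0.06, "rz": 20.2},
  {"x": 0.16, "y": 0.09, "rz": 30.3},
  {"x": 0.215, "y": 0.12, "rz": 40.4},
  {"x": 0.27, "y": 0.15, "rz": 50.5},
  {"x": 0.32, "y": 0.18, "z": -0.01, "rz": 60.6},
  {"x": 0.37, "y": 0.21, "z": -0.02, "rz": 70.7},
  {"x": 0.42, "y": 0.238, "z": -0.03, "rz": 80.8},
], fingers=1)

```text
$.series[0]: bad value
```

Run:
```python
from h import *
np.set_printoptions(precision=4,suppress=True)
s=env.read_state();print(s['clock'],s['ee_pos'],s['eef_rot'],s['q'])
c=env.calibration('wrist');snap('wrist','w1');print(c)
V=c['view'];print('campos',-V[:3,:3].T@V[:3,3])
print(proj(c,[.6025,-.2425,.022]),proj(c,[.4515,-.2375,.026]))
```

```text
0.15 [ 0.1328 -0.5076  0.2309] [-179.9905    0.0549  -75.3439] [-83.325   16.6793  -8.8213  64.5551   0.0018  82.019 ]
{'K': array([[339.3735,   0.    , 281.8873],
       [  0.    , 339.3735, 210.7905],
       [  0.    ,   0.    ,   1.    ]]), 'k1': -0.05639346401048995, 'view': array([[ 0.2531, -0.9674, -0.0005, -0.5237],
       [-0.9161, -0.2398,  0.3213, -0.0414],
       [-0.3109, -0.0808, -0.947 ,  0.3806],
       [ 0.    ,  0.    ,  0.    ,  1.    ]])}
campos [ 0.213  -0.4858  0.3734]
[ 150.2789 -297.8446] [  71.0821 -246.3391]
```

View pics/w1.png

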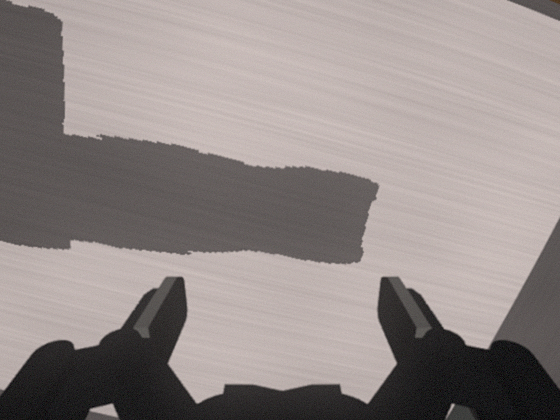

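Emit:
drive_tool([
  {"x": 0.05, "y": 0.029, "z": 0, "rx": 0, "ry": 0, "rz": 10},
  {"x": 0.105, "y": 0.06, "z": 0, "rx": 0, "ry": 0, "rz": 20.2},
  {"x": 0.16, "y": 0.09, "z": 0, "rx": 0, "ry": 0, "rz": 30.3},
  {"x": 0.215, "y": 0.12, "z": 0, "rx": 0, "ry": 0, "rz": 40.4},
  {"x": 0.27, "y": 0.15, "z": 0, "rx": 0, "ry": 0, "rz": 50.5},
  {"x": 0.32, "y": 0.18, "z": -0.01, "rx": 0, "ry": 0, "rz": 60.6},
  {"x": 0.37, "y": 0.21, "z": -0.02, "rx": 0, "ry": 0, "rz": 70.7},
  {"x": 0.42, "y": 0.238, "z": -0.03, "rx": 0, "ry": 0, "rz": 80.8},
], fingers=1, squeeze=40)

```text
clock: 1.2
ee_pos: [0.5544, -0.2686, 0.2009]
eef_rot: [180.0, 0.0, 5.8]
force: [0.9, -0.4, 0.7]
grip_width: 0.999
```

Run:
```python
from h import *
np.set_printoptions(precision=4,suppress=True)
s=env.read_state();print(s['clock'],s['ee_pos'],s['eef_rot'],s['q'])
c=env.calibration('wrist');snap('wrist','w2')
V=c['view'];print('campos',-V[:3,:3].T@V[:3,3])
print(proj(c,[.6025,-.2425,.022]),proj(c,[.4515,-.2375,.026]))
np.save('w2.npy',c,allow_pickle=True)
```

```text
1.2 [ 0.5544 -0.2686  0.2009] [179.9976   0.0065   5.8045] [-32.6423  27.5905   3.0854  65.4984  -0.006   51.5532]
campos [ 0.5461 -0.1852  0.3435]
[334.3563 164.7493] [175.3407 144.3338]
```

View pics/w2.png

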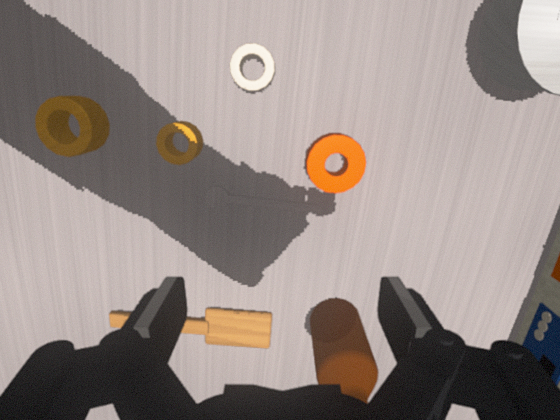

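Run:
```python
from h import *
np.set_printoptions(precision=4,suppress=True)
im=cv2.imread('pics/w2.png');c=np.load('w2.npy',allow_pickle=True).item()
cv2.imwrite('pics/w2r.png',cv2.resize(im[100:220,120:400],None,fx=2.85,fy=2.85*1.7,interpolation=cv2.INTER_CUBIC))
h=cv2.cvtColor(im,cv2.COLOR_BGR2HSV)
m=((h[...,0]<14)&(h[...,1]>200)&(h[...,2]>170)).astype(np.uint8);m[230:]=0;m[:,:290]=0
cs,_=cv2.findContours(m,cv2.RETR_CCOMP,cv2.CHAIN_APPROX_NONE)
for k in cs:
    if len(k)>20:
        e=cv2.fitEllipse(k);print(e, at(c,*e[0],.022),at(c,*e[0],.0))
print(at(c,180,143,.026))
```

```text
((335.8143005371094, 163.6710662841797), (24.851402282714844, 24.98811149597168), 68.5542984008789) [ 0.6037 -0.2413  0.022 ] [ 0.6077 -0.2452  0.    ]
((334.6639709472656, 162.34255981445312), (52.41910934448242, 57.21901321411133), 51.39781951904297) [ 0.6024 -0.2402  0.022 ] [ 0.6063 -0.2439  0.    ]
[ 0.4559 -0.2358  0.026 ]
```

View pics/w2r.png

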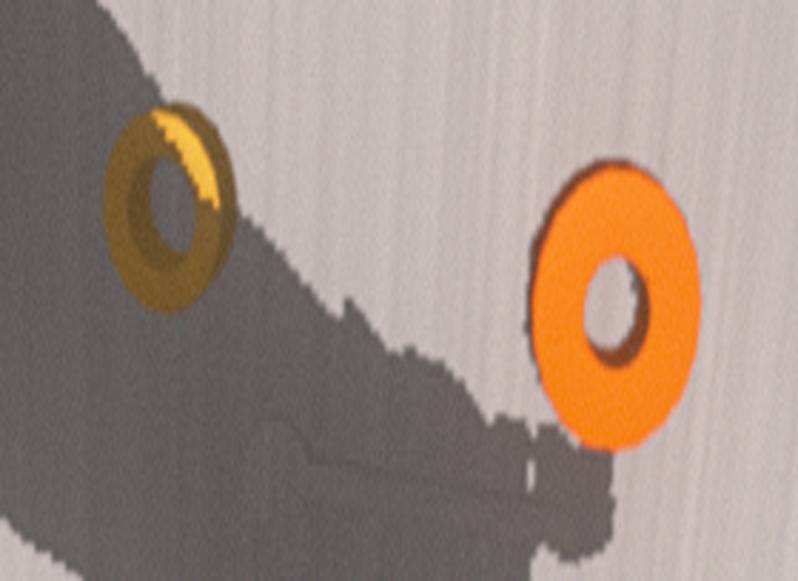

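Emit:
drive_tool([
  {"x": 0.025, "y": 0.014, "z": 0, "rx": 0, "ry": 0, "rz": 0},
  {"x": 0.05, "y": 0.028, "z": -0.02, "rx": 0, "ry": 0, "rz": 0},
  {"x": 0.05, "y": 0.028, "z": -0.06, "rx": 0, "ry": 0, "rz": 0},
  {"x": 0.05, "y": 0.028, "z": -0.1, "rx": 0, "ry": 0, "rz": 0},
  {"x": 0.05, "y": 0.028, "z": -0.135, "rx": 0, "ry": 0, "rz": 0},
  {"x": 0.05, "y": 0.028, "z": -0.165, "rx": 0, "ry": 0, "rz": 0},
  {"x": 0.05, "y": 0.028, "z": -0.187, "rx": 0, "ry": 0, "rz": 0},
  {"x": 0.05, "y": 0.028, "z": -0.197, "rx": 0, "ry": 0, "rz": 0},
], fingers=1, squeeze=40)

```text
clock: 2.25
ee_pos: [0.6019, -0.2415, 0.0027]
eef_rot: [-179.9, 0.1, 5.4]
force: [0.4, 0.3, 0.1]
grip_width: 1.003
```

Run:
```python
from h import *
np.set_printoptions(precision=4,suppress=True)
c=env.calibration('wrist');snap('wrist','w3')
np.save('w3.npy',c,allow_pickle=True)
s=env.read_state();print(s['clock'],s['ee_pos'],s['eef_rot'],s['force'])
```

```text
2.3 [ 0.6017 -0.2414  0.0022] [-179.9145    0.1294    5.4468] [-0.0623  0.6024 -0.4598]
```

View pics/w3.png

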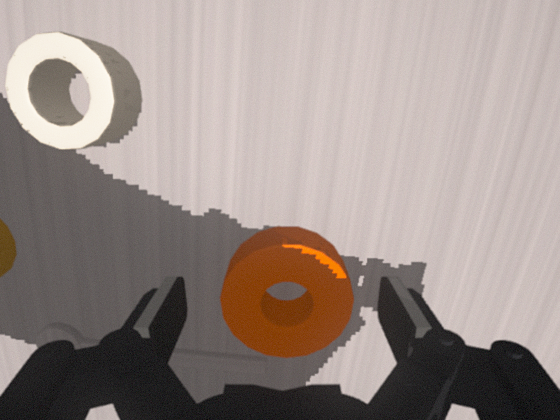

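Run:
```python
from h import *
c=np.load('w3.npy',allow_pickle=True).item()
print(at(c,287,301,.022),proj(c,[.6018,-.2415,.022]))
```

```text
[ 0.60415896 -0.23985159  0.022     ] [281.09278787 303.8423107 ]
```

Emit:
drive_tool([
  {"x": 0.002, "y": 0.001, "z": 0.003, "rx": 0, "ry": 0, "rz": 0},
  {"x": 0.002, "y": 0.001, "z": 0.003, "rx": 0, "ry": 0, "rz": 0},
  {"x": 0.002, "y": 0.001, "z": 0.003, "rx": 0, "ry": 0, "rz": 0},
  {"x": 0.002, "y": 0.001, "z": 0.003, "rx": 0, "ry": 0, "rz": 0},
  {"x": 0.002, "y": 0.001, "z": 0.003, "rx": 0, "ry": 0, "rz": 0},
  {"x": 0.002, "y": 0.001, "z": 0.003, "rx": 0, "ry": 0, "rz": 0},
  {"x": 0.002, "y": 0.001, "z": 0.003, "rx": 0, "ry": 0, "rz": 0},
  {"x": 0.002, "y": 0.001, "z": 0.003, "rx": 0, "ry": 0, "rz": 0},
], fingers=-1, squeeze=40)

```text
clock: 3.3
ee_pos: [0.6059, -0.2413, 0.0095]
eef_rot: [179.9, -0.1, 5.5]
force: [-2.8, 2.7, 7.9]
grip_width: 0.663
```

Emit:
drive_tool([
  {"x": 0, "y": 0, "z": 0.02, "rx": 0, "ry": 0, "rz": 0},
  {"x": 0, "y": 0, "z": 0.06, "rx": 0, "ry": 0, "rz": 0},
  {"x": 0, "y": 0.01, "z": 0.11, "rx": 0, "ry": 0, "rz": 0},
  {"x": -0.005, "y": 0.05, "z": 0.125, "rx": 0, "ry": 0, "rz": 0},
  {"x": -0.012, "y": 0.09, "z": 0.125, "rx": 0, "ry": 0, "rz": 0},
  {"x": -0.02, "y": 0.13, "z": 0.125, "rx": 0, "ry": 0, "rz": 0},
  {"x": -0.025, "y": 0.155, "z": 0.125, "rx": 0, "ry": 0, "rz": 0},
  {"x": -0.03, "y": 0.17, "z": 0.125, "rx": 0, "ry": 0, "rz": 0},
])

```text
clock: 4.3
ee_pos: [0.575, -0.0698, 0.1333]
eef_rot: [180.0, -0.1, 5.5]
force: [-0.7, 0.3, -1.8]
grip_width: 0.659
```

Run:
```python
from h import *
np.set_printoptions(precision=4,suppress=True)
c=env.calibration('wrist');snap('wrist','w4')
np.save('w4.npy',c,allow_pickle=True)
s=env.read_state();print(s['clock'],s['ee_pos'],s['eef_rot'],s['force'],s['grip_width'])
print(proj(c,[.573,-.0132,.078]))
p=s['ee_pos']
for dz in (0,.005,.01,.015,.02,.025,.03): print(dz,proj(c,p+[0,0,dz]))
```

```text
4.35 [ 0.5743 -0.0686  0.1331] [-179.9689   -0.0294    5.5453] [-1.0772  1.644  -1.093 ] 0.6597494188019438
[287.3557 145.3051]
0 [280.1639 278.0683]
0.005 [280.1295 283.5449]
0.01 [280.0931 289.3548]
0.015 [280.0544 295.5288]
0.02 [280.0133 302.1013]
0.025 [279.9695 309.1113]
0.03 [279.9228 316.6028]
```

View pics/w4.png

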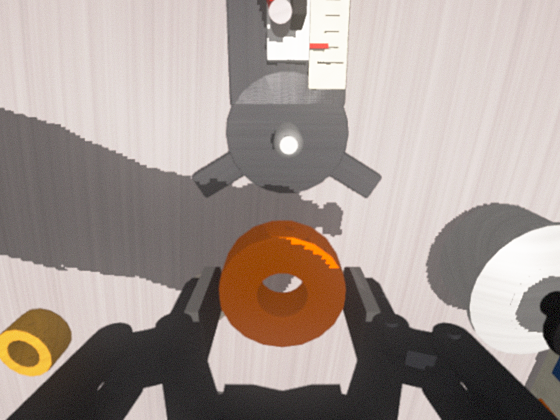

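Run:
```python
from h import *
np.set_printoptions(precision=4,suppress=True)
c=np.load('w4.npy',allow_pickle=True).item()
im=cv2.imread('pics/w4.png')
cv2.imwrite('pics/w4c.png',cv2.resize(im[0:210,190:390],None,fx=3.0,fy=2.85,interpolation=cv2.INTER_CUBIC))
print(at(c,288.5,144.5,.078))
```

```text
[ 0.5736 -0.0127  0.078 ]
```

View pics/w4c.png

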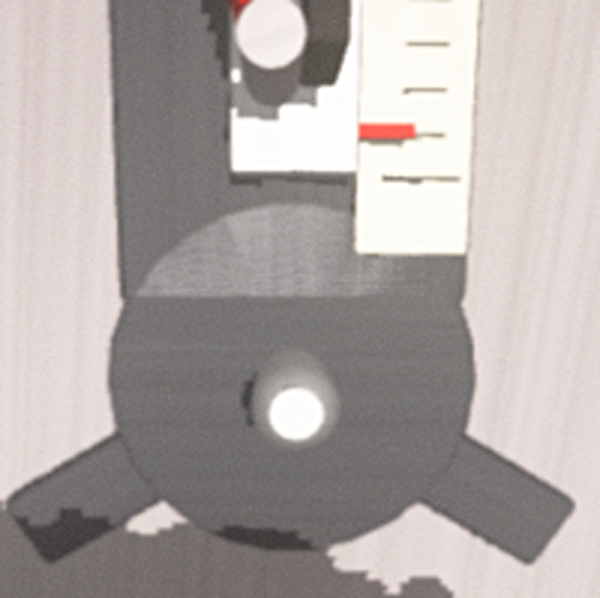

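Emit:
drive_tool([
  {"x": 0, "y": 0.02, "z": 0, "rx": 0, "ry": 0, "rz": 0},
  {"x": -0.001, "y": 0.04, "z": 0, "rx": 0, "ry": 0, "rz": 0},
  {"x": -0.001, "y": 0.052, "z": 0, "rx": 0, "ry": 0, "rz": 0},
  {"x": -0.001, "y": 0.057, "z": 0, "rx": 0, "ry": 0, "rz": 0},
  {"x": -0.001, "y": 0.057, "z": 0, "rx": 0, "ry": 0, "rz": 0},
  {"x": -0.001, "y": 0.057, "z": -0.01, "rx": 0, "ry": 0, "rz": 0},
  {"x": -0.001, "y": 0.057, "z": -0.025, "rx": 0, "ry": 0, "rz": 0},
  {"x": -0.001, "y": 0.057, "z": -0.035, "rx": 0, "ry": 0, "rz": 0},
])

```text
clock: 5.35
ee_pos: [0.5731, -0.0141, 0.0956]
eef_rot: [-180.0, 0.1, 5.4]
force: [-0.7, 0.5, -1.9]
grip_width: 0.657
```

Run:
```python
from h import *
np.set_printoptions(precision=4,suppress=True)
c=env.calibration('wrist');im=snap('wrist','w5')
np.save('w5.npy',c,allow_pickle=True)
s=env.read_state();print(s['clock'],s['ee_pos'],s['eef_rot'],s['force'],s['grip_width'])
print(proj(c,[.5737,-.0127,.078]),proj(c,s['ee_pos']+[0,0,.0125]))
cv2.imwrite('pics/w5c.png',cv2.resize(im[200:360,200:360],None,fx=3.5,fy=3.5,interpolation=cv2.INTER_CUBIC))
```

```text
5.4 [ 0.5725 -0.014   0.0947] [-179.955     0.1755    5.4299] [-0.4061  0.6165 -2.1981] 0.6611665014671934
[282.9932 261.0871] [280.0967 293.4809]
```

View pics/w5.png

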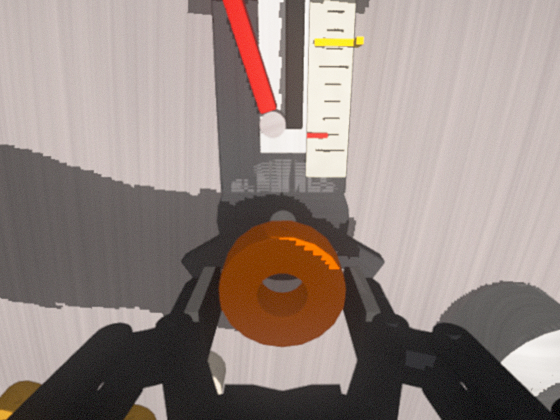

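View pics/w5c.png

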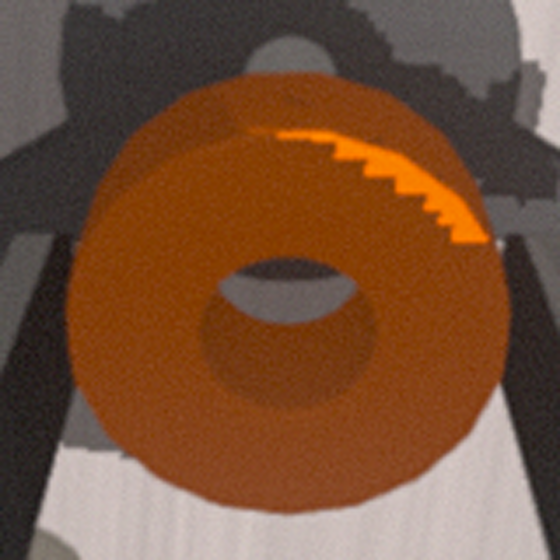

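Emit:
drive_tool([
  {"x": 0, "y": 0.001, "z": 0, "rx": 0, "ry": 0, "rz": 0},
  {"x": 0, "y": 0.001, "z": -0.004, "rx": 0, "ry": 0, "rz": 0},
  {"x": 0, "y": 0.001, "z": -0.008, "rx": 0, "ry": 0, "rz": 0},
  {"x": 0, "y": 0.001, "z": -0.012, "rx": 0, "ry": 0, "rz": 0},
  {"x": 0, "y": 0.001, "z": -0.016, "rx": 0, "ry": 0, "rz": 0},
  {"x": 0, "y": 0.001, "z": -0.02, "rx": 0, "ry": 0, "rz": 0},
  {"x": 0, "y": 0.001, "z": -0.024, "rx": 0, "ry": 0, "rz": 0},
  {"x": 0, "y": 0.001, "z": -0.028, "rx": 0, "ry": 0, "rz": 0},
])

```text
clock: 6.4
ee_pos: [0.5739, -0.0129, 0.069]
eef_rot: [-180.0, -0.0, 5.5]
force: [0.3, -0.4, -1.9]
grip_width: 0.655
```

Emit:
drive_tool([
  {"x": 0, "y": 0, "z": -0.008, "rx": 0, "ry": 0, "rz": 0},
  {"x": 0, "y": 0, "z": -0.016, "rx": 0, "ry": 0, "rz": 0},
  {"x": 0, "y": 0, "z": -0.022, "rx": 0, "ry": 0, "rz": 0},
  {"x": 0, "y": 0, "z": -0.028, "rx": 0, "ry": 0, "rz": 0},
  {"x": 0, "y": 0, "z": -0.032, "rx": 0, "ry": 0, "rz": 0},
  {"x": 0, "y": 0, "z": -0.035, "rx": 0, "ry": 0, "rz": 0},
  {"x": 0, "y": 0, "z": -0.037, "rx": 0, "ry": 0, "rz": 0},
  {"x": 0, "y": 0, "z": -0.038, "rx": 0, "ry": 0, "rz": 0},
])

```text
clock: 7.4
ee_pos: [0.5739, -0.0129, 0.0313]
eef_rot: [180.0, -0.0, 5.5]
force: [0.8, 0.3, -1.0]
grip_width: 0.66
```

Emit:
drive_tool([
  {"x": 0, "y": 0, "z": 0, "rx": 0, "ry": 0, "rz": 0},
  {"x": 0, "y": 0, "z": 0, "rx": 0, "ry": 0, "rz": 0},
  {"x": 0, "y": 0, "z": 0, "rx": 0, "ry": 0, "rz": 0},
  {"x": 0, "y": 0, "z": 0.003, "rx": 0, "ry": 0, "rz": 0},
  {"x": 0, "y": 0, "z": 0.02, "rx": 0, "ry": 0, "rz": 0},
  {"x": 0, "y": 0, "z": 0.055, "rx": 0, "ry": 0, "rz": 0},
  {"x": 0, "y": -0.02, "z": 0.1, "rx": 0, "ry": 0, "rz": 0},
  {"x": 0, "y": -0.06, "z": 0.12, "rx": 0, "ry": 0, "rz": 0},
], fingers=1)

```text
clock: 8.4
ee_pos: [0.5752, -0.0729, 0.1553]
eef_rot: [179.9, -0.2, 5.6]
force: [0.7, -0.4, -0.5]
grip_width: 1.002
```

Run:
```python
from h import *
np.set_printoptions(precision=4,suppress=True)
c=env.calibration('wrist');im=snap('wrist','w6')
np.save('w6.npy',c,allow_pickle=True)
s=env.read_state();print(s['clock'],s['ee_pos'],s['eef_rot'],s['force'],s['grip_width'])
print(proj(c,[.5737,-.0127,.078]),proj(c,[.5737,-.0127,.042]))
```

```text
8.45 [ 0.5763 -0.0782  0.1571] [179.7227  -0.3749   5.4009] [ 2.1155 -4.0196  2.4331] 1.0001612251756802
[287.7716 134.9264] [286.7461 129.5508]
```

View pics/w6.png

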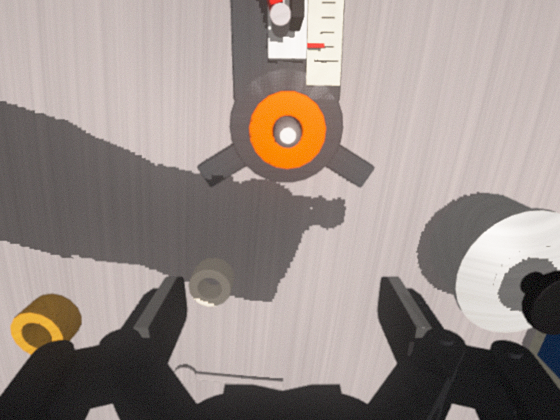

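Emit:
drive_tool([
  {"x": -0.025, "y": -0.033, "z": 0, "rx": 0, "ry": 0, "rz": 0},
  {"x": -0.055, "y": -0.075, "z": 0, "rx": 0, "ry": 0, "rz": 0},
  {"x": -0.085, "y": -0.117, "z": 0, "rx": 0, "ry": 0, "rz": 0},
  {"x": -0.11, "y": -0.15, "z": -0.01, "rx": 0, "ry": 0, "rz": 0},
  {"x": -0.121, "y": -0.164, "z": -0.03, "rx": 0, "ry": 0, "rz": 0},
  {"x": -0.121, "y": -0.164, "z": -0.06, "rx": 0, "ry": 0, "rz": 0},
  {"x": -0.121, "y": -0.164, "z": -0.085, "rx": 0, "ry": 0, "rz": 0},
  {"x": -0.121, "y": -0.164, "z": -0.095, "rx": 0, "ry": 0, "rz": 0},
], fingers=1)

```text
clock: 9.45
ee_pos: [0.4524, -0.2367, 0.056]
eef_rot: [-180.0, 0.0, 5.4]
force: [0.2, 0.1, 1.5]
grip_width: 0.997
```

Run:
```python
from h import *
np.set_printoptions(precision=4,suppress=True)
c=env.calibration('wrist');im=snap('wrist','w7')
np.save('w7.npy',c,allow_pickle=True)
s=env.read_state();print(s['clock'],s['ee_pos'],s['eef_rot'],s['force'],s['grip_width'])
print(proj(c,[.453,-.237,.026]),proj(c,[*s['ee_pos'][:2],.026]))
```

```text
9.5 [ 0.4523 -0.2365  0.0554] [-179.9448    0.0645    5.4488] [-0.4815 -0.0334 -1.0876] 1.001836249689722
[282.5749 253.8274] [281.3797 252.9197]
```

View pics/w7.png

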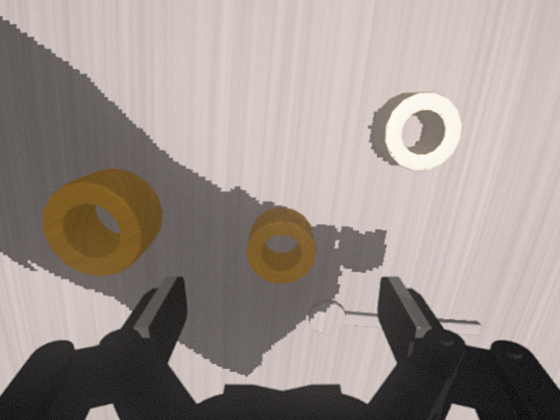

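Run:
```python
from h import *
np.set_printoptions(precision=4,suppress=True)
c=np.load('w7.npy',allow_pickle=True).item()
for p in [(350,313),(400,318),(325,300),(312,305)]: print(at(c,*p,.003))
print('big',at(c,103,222,.03))
```

```text
[ 0.5043 -0.2884  0.003 ]
[ 0.5396 -0.2895  0.003 ]
[ 0.4857 -0.2796  0.003 ]
[ 0.4775 -0.2843  0.003 ]
big [ 0.3546 -0.2258  0.03  ]
```

Emit:
drive_tool([
  {"x": 0, "y": 0.001, "z": -0.01, "rx": 0, "ry": 0, "rz": 0},
  {"x": 0, "y": 0.001, "z": -0.02, "rx": 0, "ry": 0, "rz": 0},
  {"x": 0, "y": 0.001, "z": -0.03, "rx": 0, "ry": 0, "rz": 0},
  {"x": 0, "y": 0.001, "z": -0.036, "rx": 0, "ry": 0, "rz": 0},
  {"x": 0, "y": 0.001, "z": -0.04, "rx": 0, "ry": 0, "rz": 0},
  {"x": 0, "y": 0.001, "z": -0.041, "rx": 0, "ry": 0, "rz": 0},
  {"x": 0, "y": 0.001, "z": -0.041, "rx": 0, "ry": 0, "rz": 0},
  {"x": 0, "y": 0.001, "z": -0.041, "rx": 0, "ry": 0, "rz": 0},
], fingers=0.4)

```text
clock: 10.5
ee_pos: [0.453, -0.236, 0.0155]
eef_rot: [180.0, -0.0, 5.5]
force: [-0.1, 0.0, 0.4]
grip_width: 0.698
```

Emit:
drive_tool([
  {"x": 0, "y": 0, "z": 0, "rx": 0, "ry": 0, "rz": 0},
  {"x": 0, "y": 0, "z": 0, "rx": 0, "ry": 0, "rz": 0},
  {"x": 0, "y": 0, "z": 0, "rx": 0, "ry": 0, "rz": 0},
  {"x": 0, "y": 0, "z": 0, "rx": 0, "ry": 0, "rz": 0},
  {"x": 0, "y": 0, "z": 0, "rx": 0, "ry": 0, "rz": 0},
  {"x": 0, "y": 0, "z": 0, "rx": 0, "ry": 0, "rz": 0},
  {"x": 0, "y": 0, "z": 0, "rx": 0, "ry": 0, "rz": 0},
  {"x": 0, "y": 0, "z": 0, "rx": 0, "ry": 0, "rz": 0},
], fingers=-1, squeeze=40)

```text
clock: 11.5
ee_pos: [0.4529, -0.236, 0.0159]
eef_rot: [180.0, -0.0, 5.4]
force: [-1.4, 1.2, 8.5]
grip_width: 0.443
```

Emit:
drive_tool([
  {"x": 0, "y": 0, "z": 0.015, "rx": 0, "ry": 0, "rz": 0},
  {"x": 0, "y": 0, "z": 0.05, "rx": 0, "ry": 0, "rz": 0},
  {"x": 0.01, "y": 0.015, "z": 0.095, "rx": 0, "ry": 0, "rz": 0},
  {"x": 0.035, "y": 0.05, "z": 0.115, "rx": 0, "ry": 0, "rz": 0},
  {"x": 0.065, "y": 0.085, "z": 0.115, "rx": 0, "ry": 0, "rz": 0},
  {"x": 0.095, "y": 0.12, "z": 0.115, "rx": 0, "ry": 0, "rz": 0},
  {"x": 0.115, "y": 0.15, "z": 0.115, "rx": 0, "ry": 0, "rz": 0},
  {"x": 0.121, "y": 0.165, "z": 0.115, "rx": 0, "ry": 0, "rz": 0},
])

```text
clock: 12.5
ee_pos: [0.5747, -0.0694, 0.1309]
eef_rot: [180.0, -0.0, 5.6]
force: [0.6, 0.1, -1.7]
grip_width: 0.439
```

Run:
```python
from h import *
np.set_printoptions(precision=4,suppress=True)
c=env.calibration('wrist');im=snap('wrist','w8')
np.save('w8.npy',c,allow_pickle=True)
s=env.read_state();print(s['clock'],s['ee_pos'],s['eef_rot'],s['force'],s['grip_width'])
print(proj(c,[.5737,-.0127,.078]),[proj(c,s['ee_pos']+[0,0,d]) for d in (.005,.01,.015)])
cv2.imwrite('pics/w8c.png',cv2.resize(im[100:360,160:400],None,fx=2.3,fy=2.3,interpolation=cv2.INTER_CUBIC))
```

```text
12.55 [ 0.5746 -0.0684  0.1308] [-179.9616   -0.0294    5.5748] [-0.6342  1.5583 -0.0513] 0.44386475753260923
[289.4037 145.875 ] [array([281.4517, 284.1328]), array([281.4473, 289.9553]), array([281.4426, 296.1426])]
```

View pics/w8c.png

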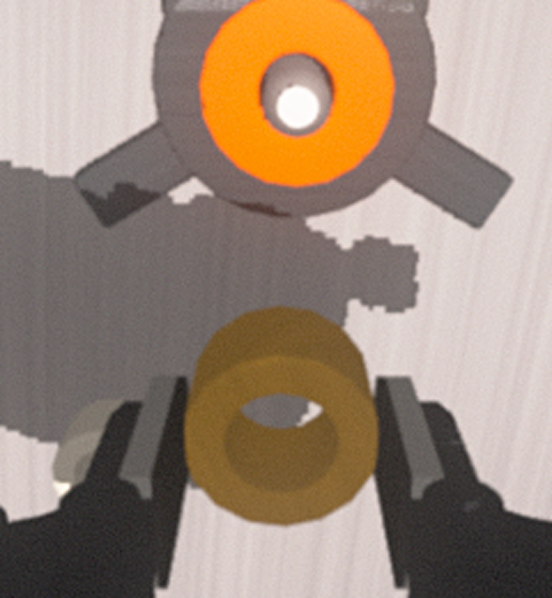

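Emit:
drive_tool([
  {"x": 0, "y": 0.025, "z": 0, "rx": 0, "ry": 0, "rz": 0},
  {"x": 0, "y": 0.045, "z": 0, "rx": 0, "ry": 0, "rz": 0},
  {"x": 0, "y": 0.055, "z": -0.005, "rx": 0, "ry": 0, "rz": 0},
  {"x": 0, "y": 0.058, "z": -0.015, "rx": 0, "ry": 0, "rz": 0},
  {"x": 0, "y": 0.058, "z": -0.025, "rx": 0, "ry": 0, "rz": 0},
  {"x": 0, "y": 0.058, "z": -0.03, "rx": 0, "ry": 0, "rz": 0},
  {"x": 0, "y": 0.058, "z": -0.035, "rx": 0, "ry": 0, "rz": 0},
  {"x": 0, "y": 0.058, "z": -0.038, "rx": 0, "ry": 0, "rz": 0},
])

```text
clock: 13.55
ee_pos: [0.5738, -0.0132, 0.092]
eef_rot: [180.0, 0.0, 5.4]
force: [0.2, 0.3, -1.9]
grip_width: 0.44
```

Emit:
drive_tool([
  {"x": 0, "y": 0, "z": -0.004, "rx": 0, "ry": 0, "rz": 0},
  {"x": 0, "y": 0, "z": -0.008, "rx": 0, "ry": 0, "rz": 0},
  {"x": 0, "y": 0, "z": -0.012, "rx": 0, "ry": 0, "rz": 0},
  {"x": 0, "y": 0, "z": -0.016, "rx": 0, "ry": 0, "rz": 0},
  {"x": 0, "y": 0, "z": -0.019, "rx": 0, "ry": 0, "rz": 0},
  {"x": 0, "y": 0, "z": -0.022, "rx": 0, "ry": 0, "rz": 0},
  {"x": 0, "y": 0, "z": -0.024, "rx": 0, "ry": 0, "rz": 0},
  {"x": 0, "y": 0, "z": -0.026, "rx": 0, "ry": 0, "rz": 0},
])

```text
clock: 14.55
ee_pos: [0.5739, -0.0129, 0.0662]
eef_rot: [180.0, -0.0, 5.5]
force: [-0.0, 0.4, -1.2]
grip_width: 0.44
```

Emit:
drive_tool([
  {"x": 0, "y": 0, "z": -0.003, "rx": 0, "ry": 0, "rz": 0},
  {"x": 0, "y": 0, "z": -0.005, "rx": 0, "ry": 0, "rz": 0},
  {"x": 0, "y": 0, "z": -0.006, "rx": 0, "ry": 0, "rz": 0},
  {"x": 0, "y": 0, "z": -0.0065, "rx": 0, "ry": 0, "rz": 0},
  {"x": 0, "y": 0, "z": -0.007, "rx": 0, "ry": 0, "rz": 0},
  {"x": 0, "y": 0, "z": -0.007, "rx": 0, "ry": 0, "rz": 0},
  {"x": 0, "y": 0, "z": -0.007, "rx": 0, "ry": 0, "rz": 0},
  {"x": 0, "y": 0, "z": -0.007, "rx": 0, "ry": 0, "rz": 0},
])

```text
clock: 15.55
ee_pos: [0.5739, -0.0129, 0.0594]
eef_rot: [180.0, -0.0, 5.5]
force: [-0.1, 0.0, -0.4]
grip_width: 0.442
```

Emit:
drive_tool([
  {"x": 0, "y": 0, "z": 0, "rx": 0, "ry": 0, "rz": 0},
  {"x": 0, "y": 0, "z": 0, "rx": 0, "ry": 0, "rz": 0},
  {"x": 0, "y": 0, "z": 0, "rx": 0, "ry": 0, "rz": 0},
  {"x": 0, "y": 0, "z": 0.003, "rx": 0, "ry": 0, "rz": 0},
  {"x": 0, "y": 0, "z": 0.02, "rx": 0, "ry": 0, "rz": 0},
  {"x": 0, "y": 0, "z": 0.05, "rx": 0, "ry": 0, "rz": 0},
  {"x": 0, "y": 0, "z": 0.08, "rx": 0, "ry": 0, "rz": 0},
  {"x": 0, "y": -0.02, "z": 0.095, "rx": 0, "ry": 0, "rz": 8},
], fingers=0.6)

```text
clock: 16.55
ee_pos: [0.5746, -0.0324, 0.1563]
eef_rot: [180.0, -0.1, 13.7]
force: [0.1, 0.3, -0.1]
grip_width: 0.797
```

Emit:
drive_tool([
  {"x": 0, "y": 0, "z": 0.01, "rx": 0, "ry": 0, "rz": 10.6},
  {"x": 0, "y": 0, "z": 0.02, "rx": 0, "ry": 0, "rz": 21.2},
  {"x": 0, "y": 0, "z": 0.03, "rx": 0, "ry": 0, "rz": 31.8},
  {"x": 0, "y": 0, "z": 0.04, "rx": 0, "ry": 0, "rz": 42.4},
  {"x": 0, "y": 0.01, "z": 0.04, "rx": 0, "ry": 0, "rz": 53},
  {"x": 0, "y": 0.025, "z": 0.04, "rx": 0, "ry": 0, "rz": 63.6},
  {"x": 0, "y": 0.04, "z": 0.04, "rx": 0, "ry": 0, "rz": 74.2},
  {"x": 0, "y": 0.055, "z": 0.04, "rx": 0, "ry": 0, "rz": 84.8},
])

```text
clock: 17.55
ee_pos: [0.5738, 0.0225, 0.1945]
eef_rot: [180.0, 0.0, 98.6]
force: [0.5, -0.6, -0.3]
grip_width: 0.798
```

Emit:
drive_tool([
  {"x": -0.003, "y": 0.01, "z": 0, "rx": 0, "ry": 0, "rz": 10.6},
  {"x": -0.006, "y": 0.02, "z": 0, "rx": 0, "ry": 0, "rz": 21.2},
  {"x": -0.009, "y": 0.03, "z": 0, "rx": 0, "ry": 0, "rz": 31.8},
  {"x": -0.012, "y": 0.04, "z": 0, "rx": 0, "ry": 0, "rz": 42.4},
  {"x": -0.015, "y": 0.05, "z": 0, "rx": 0, "ry": 0, "rz": 53},
  {"x": -0.018, "y": 0.06, "z": 0, "rx": 0, "ry": 0, "rz": 63.6},
  {"x": -0.021, "y": 0.07, "z": 0, "rx": 0, "ry": 0, "rz": 74.2},
  {"x": -0.023, "y": 0.078, "z": 0, "rx": 0, "ry": 0, "rz": 84.8},
])

```text
clock: 18.55
ee_pos: [0.5507, 0.1005, 0.1946]
eef_rot: [180.0, 0.0, -176.6]
force: [-0.1, 0.0, 0.5]
grip_width: 0.802
```

Run:
```python
from h import *
np.set_printoptions(precision=4,suppress=True)
c=env.calibration('wrist');im=snap('wrist','w9')
np.save('w9.npy',c,allow_pickle=True)
s=env.read_state();print(s['clock'],s['ee_pos'],s['eef_rot'],s['force'],s['grip_width'],s['q'])
P=lambda a,b,z:[.5737+.9954*a-.0958*b,-.0127+.0958*a+.9954*b,z]
for q in [(0,0,.078),(.026,.06,.026),(-.056,.140,.08),(.056,.14,.08),(-.005,.070,.078)]: print(q,proj(c,P(*q)))
```

```text
18.6 [0.5504 0.1012 0.1946] [ 179.9742    0.0008 -176.0508] [ 0.4242 -0.1973 -0.8883] 0.799026813383265 [  2.9213  21.6847  -7.1746  61.1404   0.0258 -91.0279]
(0, 0, 0.078) [259.0356  48.3869]
(0.026, 0.06, 0.026) [237.5797 129.5761]
(-0.056, 0.14, 0.08) [336.8647 231.8593]
(0.056, 0.14, 0.08) [200.6719 236.3711]
(-0.005, 0.07, 0.078) [270.6975 147.7534]
```

View pics/w9.png

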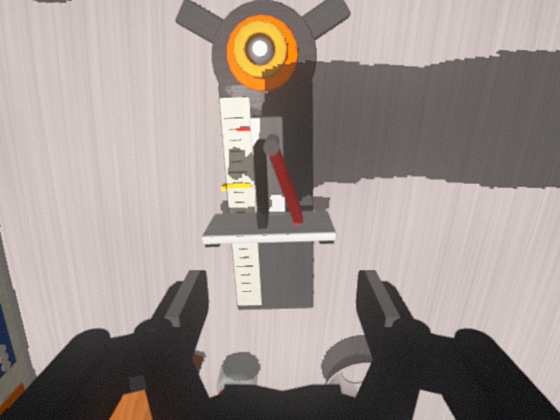

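Run:
```python
import cv2
im=cv2.imread('pics/w9.png')
cv2.imwrite('pics/w9c.png',cv2.resize(im[85:250,190:345],None,fx=4.8,fy=3.6,interpolation=cv2.INTER_CUBIC))
```

```text
(no output)
```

View pics/w9c.png

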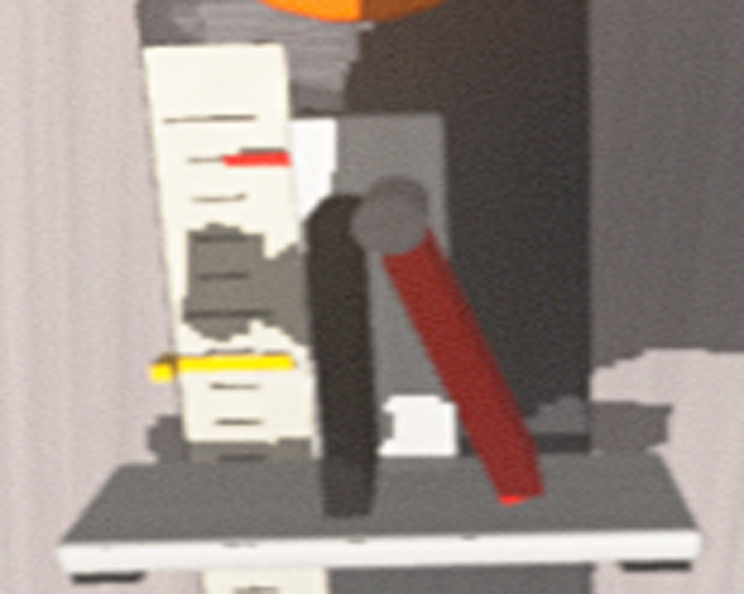

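```bash
cat >> h.py <<'E'
th=np.radians(5.5); POST=np.array([.5737,-.0127])
ex=np.array([np.cos(th),np.sin(th)]);ey=np.array([-np.sin(th),np.cos(th)])
def st(p): d=np.array(p)[:2]-POST; return np.array([d@ex,d@ey])
def W(a,b): return POST+a*ex+b*ey
E
python3 - <<'E'
from h import *
np.set_printoptions(precision=4,suppress=True)
c=np.load('w9.npy',allow_pickle=True).item()
f=lambda U,V,z: st(at(c,190+(U+.5)/4.8-.5,85+(V+.5)/3.6-.5,z))
print('pointer',f(230,159,.026),'mark',f(240,364,.021),f(240,364,.022))
print('jaw',f(62,543,.08),f(695,531,.08),'lever tip',f(520,495,.078),'pin',f(392,215,.078),'plate',f(330,512,.078),f(375,512,.078))
print('scale edge',f(145,50,.02),f(183,440,.02))
print('post',st(at(c,259.5,48,.078)))
E
```

```text
pointer [0.026  0.0593] mark [0.0287 0.1133] [0.0286 0.1131]
jaw [0.0544 0.1392] [-0.054   0.1402] lever tip [-0.0244  0.1311] pin [-0.0055  0.0675] plate [0.0081 0.1341] [0.0004 0.1343]
scale edge [0.0407 0.0326] [0.0422 0.1345]
post [-0.0003 -0.0002]
```

Emit:
drive_tool([
  {"x": 0.001, "y": -0.002, "z": -0.01, "rx": 0, "ry": 0, "rz": 2},
  {"x": 0.001, "y": -0.002, "z": -0.035, "rx": 0, "ry": 0, "rz": 2},
  {"x": 0.001, "y": -0.002, "z": -0.065, "rx": 0, "ry": 0, "rz": 2},
  {"x": 0.001, "y": -0.002, "z": -0.09, "rx": 0, "ry": 0, "rz": 2},
  {"x": 0.001, "y": -0.002, "z": -0.11, "rx": 0, "ry": 0, "rz": 2},
  {"x": 0.001, "y": -0.002, "z": -0.126, "rx": 0, "ry": 0, "rz": 2},
  {"x": 0.001, "y": -0.002, "z": -0.138, "rx": 0, "ry": 0, "rz": 2},
  {"x": 0.001, "y": -0.002, "z": -0.144, "rx": 0, "ry": 0, "rz": 2},
])

```text
clock: 19.6
ee_pos: [0.5518, 0.098, 0.0498]
eef_rot: [-180.0, -0.0, -175.0]
force: [0.2, -0.5, 0.3]
grip_width: 0.798
```

Run:
```python
from h import *
np.set_printoptions(precision=4,suppress=True)
c=env.calibration('wrist');im=snap('wrist','w10')
np.save('w10.npy',c,allow_pickle=True)
s=env.read_state();print(s['clock'],s['ee_pos'],st(s['ee_pos']),s['eef_rot'],s['force'],s['grip_width'])
```

```text
19.65 [0.5515 0.0981 0.0495] [-0.0114  0.1124] [ 179.9986   -0.0423 -174.9693] [ 0.5056  0.4259 -0.4715] 0.7966056764589128
```

View pics/w10.png

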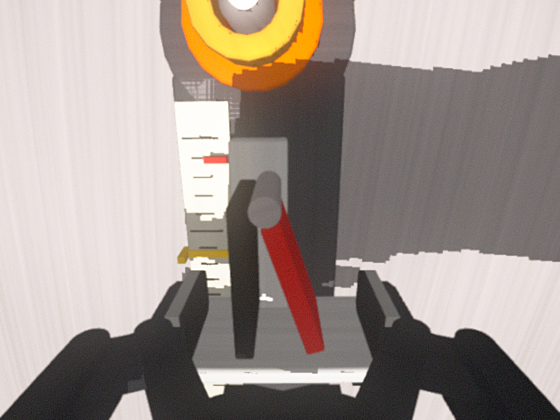

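Run:
```python
from h import *
im=cv2.imread('pics/w10.png')
cv2.imwrite('pics/w10c.png',cv2.resize(im[95:275,165:250],None,fx=4.5,fy=3.3,interpolation=cv2.INTER_CUBIC))
```

```text
(no output)
```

View pics/w10c.png

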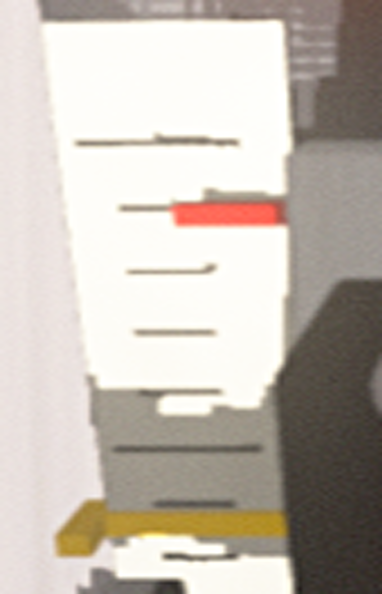

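Run:
```python
from h import *
np.set_printoptions(precision=4,suppress=True)
c=np.load('w10.npy',allow_pickle=True).item()
f=lambda U,V,z: st(at(c,165+(U+.5)/4.5-.5,95+(V+.5)/3.3-.5,z))
print('pointer',f(178,213,.026),f(178,203,.026),f(178,224,.026));print('mark',f(190,523,.021),f(190,513,.021),f(190,534,.021))
print([f(u,v,.02)[1] for u,v in [(160,142),(150,208),(170,270),(180,332),(185,392),(190,448),(195,503),(200,556)]])
```

```text
pointer [0.027  0.0596] [0.0268 0.0581] [0.0271 0.0613]
mark [0.0309 0.1132] [0.0308 0.1114] [0.0311 0.1153]
[np.float64(0.04977548958996246), np.float64(0.059866943598374786), np.float64(0.06971550610651023), np.float64(0.0798914682402999), np.float64(0.09008815909856555), np.float64(0.09994675986920915), np.float64(0.10997627708170107), np.float64(0.11999223947944904)]
```

Emit:
drive_tool([
  {"x": -0.001, "y": 0.01, "z": 0, "rx": 0, "ry": 0, "rz": 0},
  {"x": -0.0018, "y": 0.02, "z": 0, "rx": 0, "ry": 0, "rz": 0},
  {"x": -0.0027, "y": 0.03, "z": 0, "rx": 0, "ry": 0, "rz": 0},
  {"x": -0.0037, "y": 0.04, "z": 0, "rx": 0, "ry": 0, "rz": 0},
  {"x": -0.0043, "y": 0.047, "z": 0, "rx": 0, "ry": 0, "rz": 0},
  {"x": -0.005, "y": 0.054, "z": 0, "rx": 0, "ry": 0, "rz": 0},
  {"x": -0.0055, "y": 0.06, "z": 0, "rx": 0, "ry": 0, "rz": 0},
  {"x": -0.006, "y": 0.064, "z": 0, "rx": 0, "ry": 0, "rz": 0},
])

```text
clock: 20.65
ee_pos: [0.5461, 0.1624, 0.0504]
eef_rot: [-180.0, 0.0, -174.9]
force: [2.0, -4.0, 2.9]
grip_width: 0.802
```

```bash
cat > look.py <<'E'
import sys
from h import *
np.set_printoptions(precision=4,suppress=True)
n=sys.argv[1]
c=env.calibration('wrist');im=snap('wrist',n)
np.save(n+'.npy',c,allow_pickle=True)
s=env.read_state();print(s['clock'],s['ee_pos'],st(s['ee_pos']),s['eef_rot'],s['force'],s['grip_width'])
p=proj(c,[*W(.026,.113),.021]).astype(int);print(p)
u0,v0=max(p[0]-60,0),max(p[1]-60,0);print(u0,v0)
cv2.imwrite('pics/'+n+'c.png',cv2.resize(im[v0:v0+120,u0:u0+120],None,fx=5,fy=5,interpolation=cv2.INTER_CUBIC))
E
python3 look.py w11
```

```text
20.7 [0.546  0.1628 0.0503] [-0.0108  0.1773] [ 179.9797    0.0237 -174.9331] [ 1.5045 -1.3515  2.2813] 0.7990907175897747
[207 134]
147 74
```

View pics/w11.png

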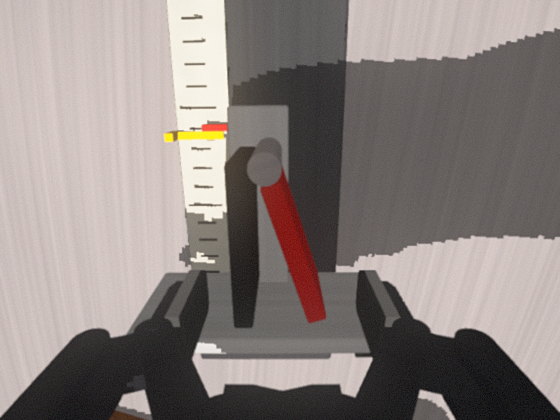

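View pics/w11c.png

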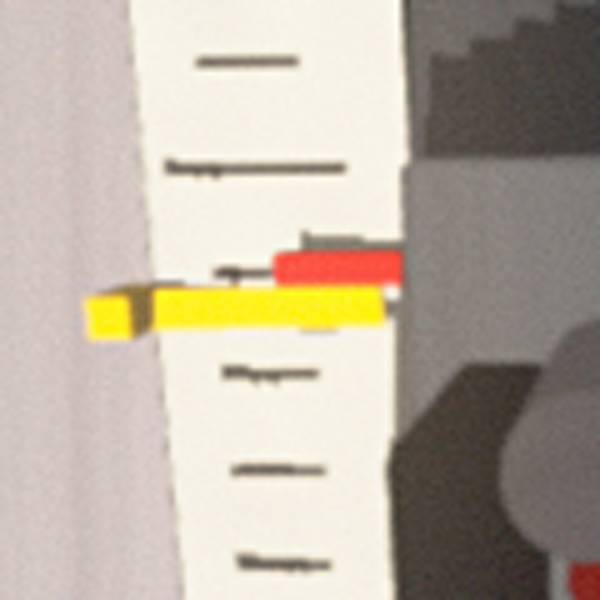

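```bash
cat > pm.py <<'E'
import sys
from h import *
np.set_printoptions(precision=4,suppress=True)
n,u0,v0=sys.argv[1],int(sys.argv[2]),int(sys.argv[3])
c=np.load(n+'.npy',allow_pickle=True).item()
a=list(map(float,sys.argv[4:]))
f=lambda U,V,z: st(at(c,u0+(U+.5)/5-.5,v0+(V+.5)/5-.5,z))
for i in range(0,len(a),3): print(a[i:i+3],f(*a[i:i+3]))
E
python3 pm.py w11 147 74  330 268 .026 330 250 .026 330 287 .026  330 307 .021 330 288 .021 330 326 .021  270 273 .02 270 169 .02 270 374 .02
```

```text
[330.0, 268.0, 0.026] [0.0223 0.1089]
[330.0, 250.0, 0.026] [0.0222 0.1072]
[330.0, 287.0, 0.026] [0.0225 0.1107]
[330.0, 307.0, 0.021] [0.0236 0.1131]
[330.0, 288.0, 0.021] [0.0235 0.1113]
[330.0, 326.0, 0.021] [0.0237 0.115 ]
[270.0, 273.0, 0.02] [0.0296 0.1098]
[270.0, 169.0, 0.02] [0.0288 0.0998]
[270.0, 374.0, 0.02] [0.0304 0.1199]
```

Emit:
drive_tool([
  {"x": 0.002, "y": 0.001, "z": 0, "rx": 0, "ry": 0, "rz": 0},
  {"x": 0.004, "y": 0.002, "z": 0, "rx": 0, "ry": 0, "rz": 0},
  {"x": 0.006, "y": 0.003, "z": 0, "rx": 0, "ry": 0, "rz": 0},
  {"x": 0.008, "y": 0.004, "z": 0, "rx": 0, "ry": 0, "rz": 0},
  {"x": 0.0105, "y": 0.005, "z": 0, "rx": 0, "ry": 0, "rz": 0},
  {"x": 0.0105, "y": 0.0052, "z": 0, "rx": 0, "ry": 0, "rz": 0},
  {"x": 0.0105, "y": 0.0052, "z": 0, "rx": 0, "ry": 0, "rz": 0},
  {"x": 0.0105, "y": 0.0052, "z": 0, "rx": 0, "ry": 0, "rz": 0},
])

```text
clock: 21.7
ee_pos: [0.5567, 0.1674, 0.0503]
eef_rot: [180.0, 0.0, -174.9]
force: [0.8, -2.7, -2.7]
grip_width: 0.795
```

```bash
python3 look.py w12
```

```text
21.75 [0.5567 0.1674 0.0503] [0.0003 0.1809] [ 179.9933    0.0408 -174.9461] [ 0.7828 -3.9929 -1.6154] 0.7997984827567264
[229 126]
169 66
```

View pics/w12c.png

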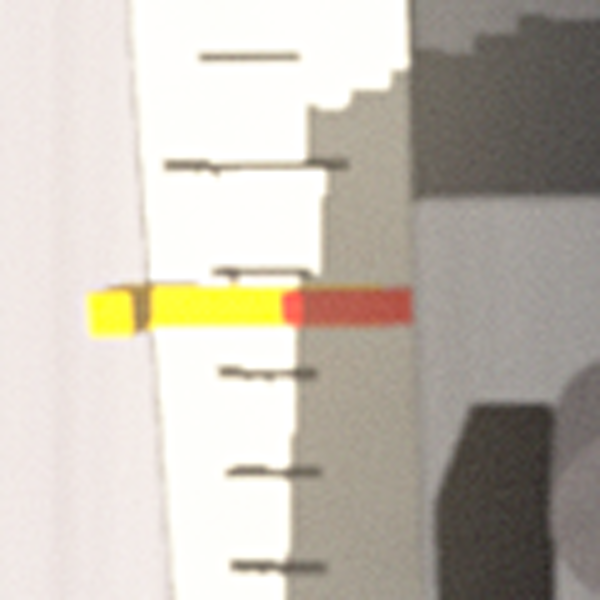

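View pics/w12.png

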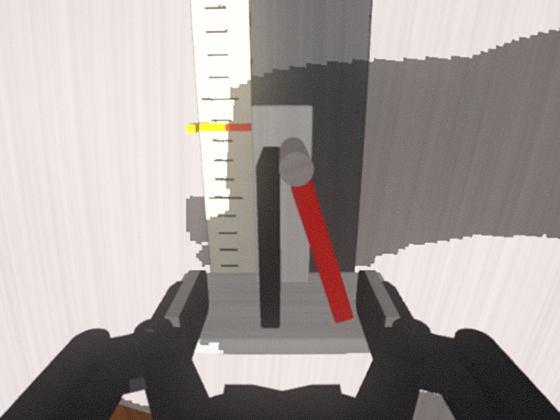

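```bash
python3 pm.py w12 169 66  350 307 .026 350 289 .026 350 325 .026  220 305 .021 220 287 .021 220 324 .021  270 272 .02 270 374 .02
```

```text
[350.0, 307.0, 0.026] [0.0208 0.1129]
[350.0, 289.0, 0.026] [0.0208 0.1112]
[350.0, 325.0, 0.026] [0.0209 0.1146]
[220.0, 305.0, 0.021] [0.0344 0.1129]
[220.0, 287.0, 0.021] [0.0343 0.1112]
[220.0, 324.0, 0.021] [0.0345 0.1148]
[270.0, 272.0, 0.02] [0.0294 0.1099]
[270.0, 374.0, 0.02] [0.03   0.1199]
```

Emit:
drive_tool([
  {"x": 0, "y": 0, "z": 0, "rx": 0, "ry": 0, "rz": 0},
  {"x": 0, "y": 0, "z": 0, "rx": 0, "ry": 0, "rz": 0},
  {"x": 0, "y": 0, "z": 0, "rx": 0, "ry": 0, "rz": 0},
  {"x": 0, "y": 0, "z": 0, "rx": 0, "ry": 0, "rz": 0},
  {"x": 0, "y": 0, "z": 0, "rx": 0, "ry": 0, "rz": 0},
  {"x": 0, "y": 0, "z": 0, "rx": 0, "ry": 0, "rz": 0},
  {"x": 0, "y": 0, "z": 0, "rx": 0, "ry": 0, "rz": 0},
  {"x": 0, "y": 0, "z": 0, "rx": 0, "ry": 0, "rz": 0},
], fingers=-0.1, squeeze=40)

```text
clock: 22.75
ee_pos: [0.5554, 0.1673, 0.0503]
eef_rot: [180.0, -0.1, -174.9]
force: [-4.2, -3.6, 2.9]
grip_width: 0.449
```

```bash
python3 look.py w13
```

```text
22.8 [0.5554 0.1673 0.0503] [-0.001   0.1809] [ 179.9918   -0.0877 -174.941 ] [-3.8003 -3.2545  2.5378] 0.45031542914708406
[226 126]
166 66
```

View pics/w13.png

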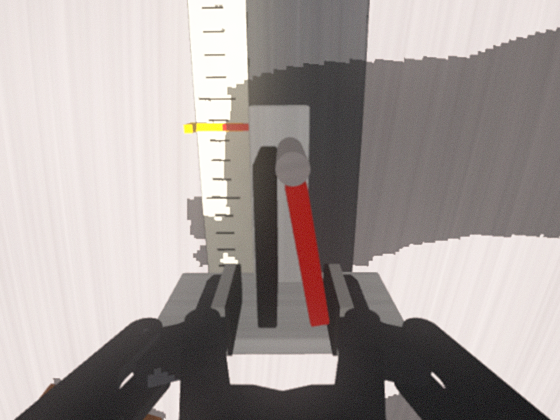

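View pics/w13c.png

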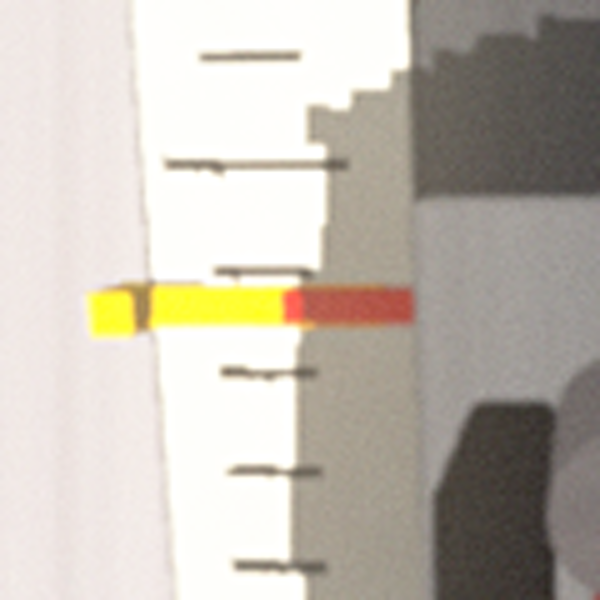

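Emit:
drive_tool([
  {"x": 0.0005, "y": 0, "z": 0, "rx": 0, "ry": 0, "rz": 0},
  {"x": 0.0005, "y": 0, "z": 0, "rx": 0, "ry": 0, "rz": 0},
  {"x": 0.0005, "y": 0, "z": 0, "rx": 0, "ry": 0, "rz": 0},
  {"x": 0.0005, "y": 0, "z": 0, "rx": 0, "ry": 0, "rz": 0},
  {"x": 0.0005, "y": 0, "z": 0, "rx": 0, "ry": 0, "rz": 0},
  {"x": 0.0005, "y": 0, "z": 0, "rx": 0, "ry": 0, "rz": 0},
  {"x": 0.0005, "y": 0, "z": 0, "rx": 0, "ry": 0, "rz": 0},
  {"x": 0.0005, "y": 0, "z": 0, "rx": 0, "ry": 0, "rz": 0},
], fingers=-1, squeeze=50)

```text
clock: 23.8
ee_pos: [0.5565, 0.1673, 0.0505]
eef_rot: [180.0, -0.0, -174.9]
force: [-3.4, -2.4, 5.3]
grip_width: 0.155
```

```bash
python3 look.py w14
```

```text
23.85 [0.5565 0.1673 0.0505] [0.0001 0.1808] [ 179.9931   -0.0256 -174.9476] [-4.364  -3.1668  5.9284] 0.15793720537292802
[229 126]
169 66
```

View pics/w14.png

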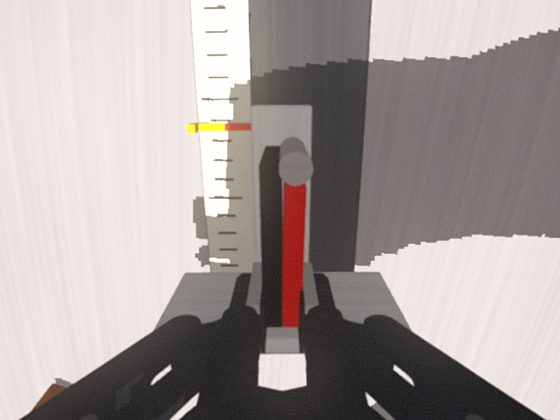

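View pics/w14c.png

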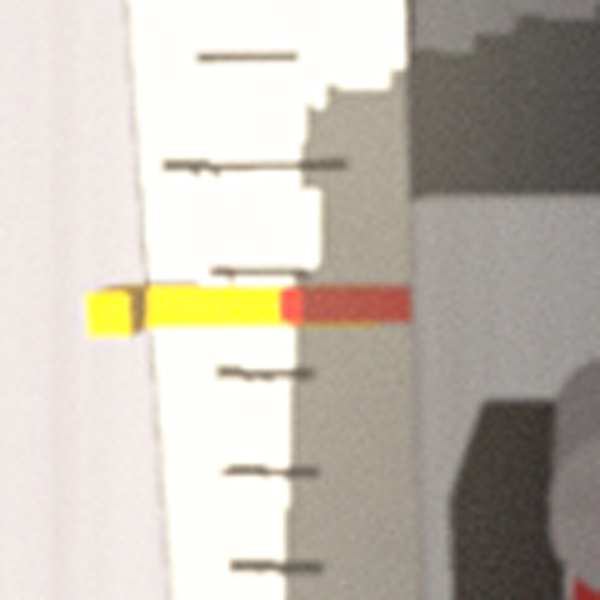

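```bash
python3 - <<'E'
from h import *
np.set_printoptions(precision=4,suppress=True)
im=cv2.imread('pics/w14.png')
cv2.imwrite('pics/w14d.png',cv2.resize(im[120:360,220:360],None,fx=4,fy=2.5,interpolation=cv2.INTER_CUBIC))
E
python3 pm.py w14 169 66 350 304 .026 350 287 .026 350 321 .026  220 305 .021 220 287 .021 220 324 .021 265 272 .02 265 374 .02
```

```text
[350.0, 304.0, 0.026] [0.0206 0.1126]
[350.0, 287.0, 0.026] [0.0206 0.111 ]
[350.0, 321.0, 0.026] [0.0207 0.1142]
[220.0, 305.0, 0.021] [0.0342 0.1129]
[220.0, 287.0, 0.021] [0.0341 0.1112]
[220.0, 324.0, 0.021] [0.0343 0.1148]
[265.0, 272.0, 0.02] [0.0297 0.1099]
[265.0, 374.0, 0.02] [0.0303 0.1199]
```

View pics/w14d.png

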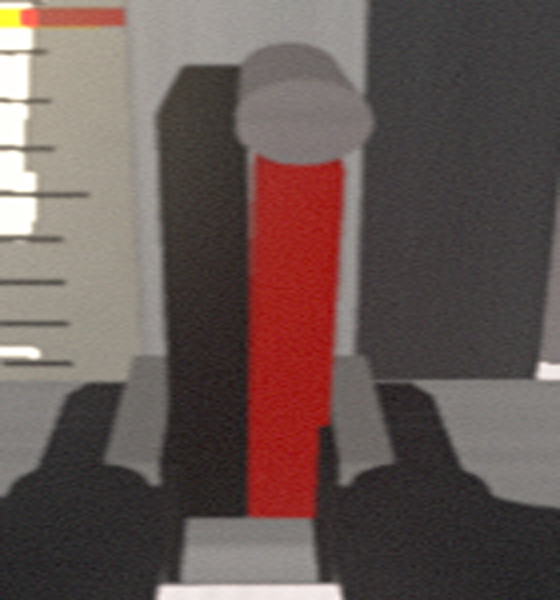

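Run:
```python
from h import *
t=snap('top','top1');s=snap('side','side1')
cv2.imwrite('pics/s1c.png',cv2.resize(s[155:260,235:375],None,fx=5.7,fy=5.7,interpolation=cv2.INTER_CUBIC))
S=env.calibration('side')
for z in (.02,.042,.068,.078): print(z,proj(S,[*POST,z]))
st_=env.read_state();print(st_['clock'],st_['force'],st_['qvel'])
```

```text
0.02 [283.82402983 228.55587991]
0.042 [283.73633055 222.22494428]
0.068 [283.62958548 214.53643983]
0.078 [283.58760634 211.51800056]
23.95 [-3.42617857 -3.94947141  5.76209434] [-0.01200038  0.101669   -0.06285895 -0.00583988 -0.00216204 -0.00685764]
```

View pics/s1c.png

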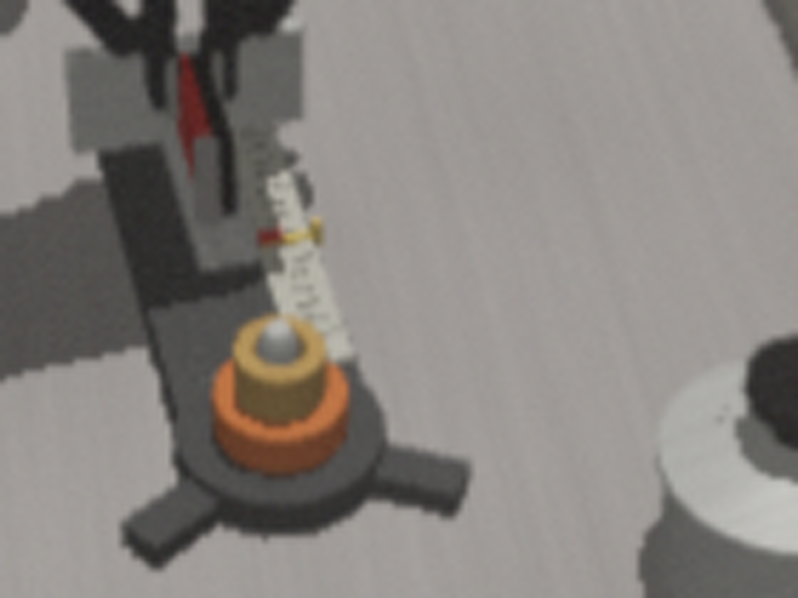

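View pics/side1.png

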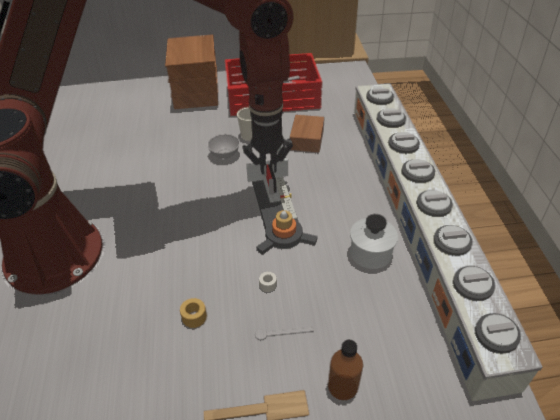

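View pics/top1.png

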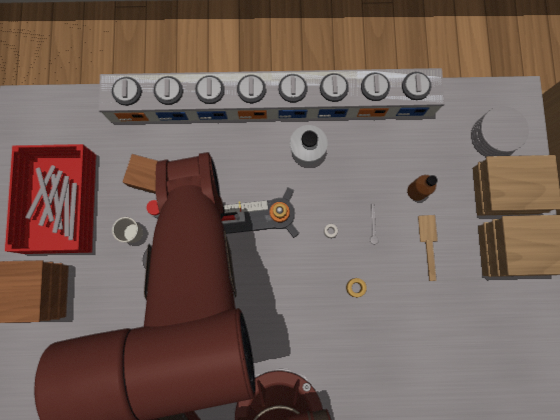

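Run:
```python
from plant import env
print(env.sign_off())
s=env.read_state();print(s['clock'],s['grip_width'],s['force'])
```

```text
the job is handed in; nothing more can be done
None
the job is handed in; nothing more can be done
```

The pot stand is set up and I handed the job in at about 24 s, with the fingers still pinching the lever and grip plate. The sign-off returned no verdict.

**Rings:** I threaded the orange ring and then the smaller brass collar down the hub post. In the last side view they are stacked, and the collar's top is within about 0.6 pixel of its fully-home height. The orange ring sat where it should on the hub base when I looked right after placing it.

**Leg and lever:** I pushed the leg out with the lever open until the pointer read 112.9 mm along the stand, level with the mark at 112.9–113.2 mm. I then squeezed the lever closed with 50 N. The lever lies flush against the grip plate.

**Last checks:**
- **Pointer:** after closing it reads 112.6 mm against the mark at 112.9 mm. At home it also read about 0.4 mm low, so I take the leg as on the mark to within 0.5 mm. I left it alone rather than nudge it with the lever closed.
- **Grip opening:** the gripper reports about 13.4 mm across the 18 mm lever and plate. It also read 2 mm low on both rings, and the plate gives 1 mm. I put the rest down to pad squeeze, since the picture shows the lever closed.
- **Forces:** the last reading was about 8 N at the wrist. The highest I read at the end of any move was about 9 N.
- **Other things:** the white and larger brass look-alikes, spoon, pot, sauce bottle, paddle, cup and salt jar look unmoved in the last top view. The bowl (hidden by the arm there) and the wood box are in place in the side view.

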